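# Cull the chipped cast and spring-probe the sound ones

## Task

Lay the cast bar with the broken corner flat in the black reject tray. Then take the spring probe from its stand and, holding it upright, press its tip gently into the middle of the pencilled ring on each of the three sound bars, from the longest to the shortest, so that the plunger sinks a few millimetres for about half a second each time; do not shift the sound bars or the things around them. Finally stand the probe back in the hole of its stand.

Things in the scene. Friction and masses are not known exactly. Their poses are not given: they have to be found in the camera images.
- long: plaster bar, 140 long (along its own x) x 50 wide (y) x 40 high (z) mm, about 500 g, sound with square ends, loose on the bench. Origin: centre of the underside, on the bench.
- middle: plaster bar, 110 long (along its own x) x 50 wide (y) x 40 high (z) mm, about 400 g, sound with square ends, loose on the bench. Origin: centre of the underside, on the bench.
- short: plaster bar, 80 long (along its own x) x 50 wide (y) x 40 high (z) mm, about 290 g, sound with square ends, loose on the bench. Origin: centre of the underside, on the bench.
- chipped: the broken bar: same plaster and section (50 wide x 40 high mm), 120 mm long along its x, but with the +x +y corner broken off (about 45 mm along x and 27 mm across y missing); from x = -60 to +12 mm it is full width. About 370 g. Origin: underside, centre of the unbroken 120 x 50 outline. It also has a ring on top.
- long_mark (a point): centre of the pencilled ring (24 mm across, dot in the middle) on the top face of the long bar, at (38, 5, 40) mm in that bar's frame.
- middle_mark (a point): centre of the pencilled ring (24 mm across, dot in the middle) on the top face of the middle bar, at (-25, -6, 40) mm in that bar's frame.
- short_mark (a point): centre of the pencilled ring (24 mm across, dot in the middle) on the top face of the short bar, at (12, 6, 40) mm in that bar's frame.
- probe: the spring probe, 220 g, standing upright in its stand. Origin: centre of the underside of its 52 mm steel collar (6 mm thick); z up along the probe. Above the collar a grey square handle 32 x 32 mm (sides along its x and y) from z = 6 to 78 mm, with a 24 mm black cap up to 82 mm; below it a 14 mm steel barrel down to z = -42 mm, then the dark round-ended plunger (10 mm across).
- probe_tip (a point): lowest point of the plunger, on the probe's axis, 58 mm below the collar's underside when the plunger is out.
- plunger (a joint): how far the plunger is pushed into the probe: 0 out, 0.008 m fully in; spring, about 1.2 N to start and 4.4 N fully in.
- stand_hole (a point): centre of the mouth of the 31 mm through hole in the top of the plywood probe stand, 75 mm above the bench; the probe's collar rests on the top round the hole. The stand is fixed to the bench, 100 x 100 mm in plan, axes along its sides.
- tray_in (a point): centre of the inner floor of the black reject tray, 5 mm above the bench; inside 190 (its x) x 140 (its y) mm, walls 5 mm thick, rim 30 mm above the bench. Fixed to the bench.
- cup: bystander: paper cup, 72 mm across, 85 mm high. Origin under its centre.
- squeeze: bystander: white squeeze bottle, 52 mm across, 130 mm high. Origin under its centre.
- brush: bystander: paint brush lying on the bench. Origin under its middle.
- spatula: bystander: spatula lying on the bench. Origin under its middle.
Things that resemble listed ones, but are neither listed nor needed, are in the scene too. What is shaped like the probe but blue or yellow is not meant.

How it is judged:
By the outcome, as a careful person would: the job done as asked, in the order asked, and still so for the second after the job is handed in, with the robot touching nothing.
It also fails if it takes over 70 s, if anything falls off the work surface, if the arm or the gripper's body presses on something with over 40 N, if the wrist force passes 120 N, or if a joint passes its speed limit or range.

## Robot

A 6-joint arm with a two-finger parallel gripper is mounted at the origin on the work surface. World frame = base frame: x ahead of the robot, y to its left, z up, the work surface at z = 0. Lengths are in m, angles in rad, forces in N, time in s.
With the tool pointing down it reaches from about 0.325 to 0.775 m from the base axis. Payload 5.5 kg.
Tool frame: the origin (TCP) lies midway between the tips of the shut fingers; the grasp point (between the pads) lies 19 mm behind it (arm.grip_depth is the distance from the TCP to the grasp point, in m); z points along the fingers, y is the line along which they close (so a half turn about z gives the same grasp; the last joint's range is limited). The gripper opens to 85 mm and grips with 20 to 120 N. Pads are 22 mm wide; open, the fingers measure 114 mm over their backs; the gripper's body (76 mm by 85 mm) begins 54 mm behind the grasp point. The pads swing forward as they close: fully open they stand 13 mm farther back than shut.
Start: joints at [-1.349, 0.091, 1.231, -0, 1.82, -0.057], TCP at [0.165, -0.577, 0.231] pointing down, gripper open.
Joint ranges: [-2.87, 2.87], [-0.86, 2.18], [0.17, 2.46], [-1.51, 4.65], [0.06, 2.69], [-2.65, 2.65]. Speed limits (rad/s): [2.57, 2.57, 3.01, 3.14, 3.14, 3.14].

## Interface

Orientations are given as [roll, pitch, yaw] about the fixed x, y, z axes, in that order (R = Rz(yaw) Ry(pitch) Rx(roll)).
In Python, from bench import arm gives the robot as it stands.
- The arm moves only by the shell command python3 -m creep 'ROWS'. ROWS is text: rows parted by semicolons, each of 5 numbers parted by spaces: the shift along the tool's x, y, z each as a share of 0.04 m, from -1 to 1, then the turn about the tool's z as a share of 0.1 rad, from -1 to 1, then the finger opening in mm, from 0 to 85.4. A call has 1 to 20 rows; each row shifts and turns the commanded pose from where the row before left it, along the tool's axes as they then stand; what a row does not reach is not made up. A row lasts 1/12 s, in which the tool goes at most 41.7 mm and 7.16 degrees, less where a joint would pass 70% of its speed; a pose out of reach is approached as far as the arm can. A call with a number of a shift or a turn outside -1 to 1 is refused whole. A call with a gripper value outside its range is refused whole. The fingers move at their own pace and stop on an object; the grip force is fixed at half the most. Time passes only in rows, so rows that do not move let the fingers close. It gives the time, the measured TCP pose, the force, the opening and the grip force at its end, in the units of the state.
- arm.observe(): the state, without advancing time (a new reading comes with each control period).
- arm.read_camera(name): name is "scene" or "top" or "wrist"; returns the picture (420x560x3 uint8, red, green, blue); there is no depth.
- arm.get_calibration(name): a dict with "intrinsics" (3x3 intrinsics, pixels), "k1" (the pictures are not rectified: a ray, as slopes to the right and down, at radius r is drawn at 1 + k1 r^2 times it, then the intrinsics apply), "cam_to_world" (4x4, takes a point from camera to world coordinates). Camera axes: x right, y up, looking along -z (the intrinsics and any distortion apply to the point x, -y, -z); pixel columns grow to the right and rows downward; lengths in m; the calibration is good to about 2 mm. A picture is of the moment at which its call begins: read the wrist's pose just before it. get_calibration takes no time and is no camera call; for the wrist camera it gives the pose at the moment of the call.
- arm.hand_in(): hands the job in; it is judged then, once.
Trained networks look in the newest picture that a camera, given by its name, has taken for a name from the list of things; names that differ only in an ending like _2 or _b are one class to them, and where a whole thing is asked for, a point or a joint stands for the part that bears it (a point fixed in the world has none). Each returns a list of dicts, best first, with "score" (0 to 1); they miss things now and then, are a little off and sometimes report something else, mostly with a low value. They report only what shows in the picture. A call takes as long as a camera call. They do not tell look-alikes from the thing itself.
- arm.boxes_of(camera, target): "box" ([left, top, right, bottom] in pixels, round what is visible of it).
- arm.spot_point(camera, target): "uv" ([column, row] in pixels: a listed point, or the origin of a listed thing).
The state is a dict: "t": time; "q": joint angles; "joint_velocities": joint speeds; "tau": joint torques, N m; "eef_pos": TCP position; "eef_rot": TCP orientation; "wrist_force": force on the tool from outside, world axes, zero at the start; "moment": the same for the moment, N m; "width": finger opening in m; "gripper_force": force on a finger pad.
Only numpy, scipy, OpenCV 4.12 (cv2) and the standard library are available. Lean on these libraries where they do the work, as an engineer would, in place of code of your own. Each camera call takes 0.05 s, during which the arm holds its last target. There are 200 camera calls.

## Working session

There is one attempt and no reset: what is moved stays moved. The work goes in short steps, Python scripts to look and compute and a shell command to move; the robot and the scene stay as the last step left them, time stands still between calls to the robot, and variables do not carry over. Pictures are saved under pics/ and viewed, at most 10 in all, crops included, and the job is handed in when it is done.

```bash
ls; mkdir -p pics
python3 - <<'E'
from bench import arm
import cv2,json
o=arm.observe();print(o)
for c in("top","scene"):
    im=arm.read_camera(c);cv2.imwrite(f"pics/{c}0.png",im[:,:,::-1])
    for t in["long","middle","short","chipped","long_mark","middle_mark","short_mark","probe","stand_hole","tray_in","cup","squeeze","brush","spatula"]:
        print(c,t,[([round(x) for x in d["uv"]],round(d["score"],2)) for d in arm.spot_point(c,t)][:4])
    k=arm.get_calibration(c);print(k)
E
```

```text
pics
{'t': 0.0, 'q': array([-1.34870612e+00,  9.18768636e-02,  1.23191093e+00,  3.27613462e-05,
        1.81980217e+00, -5.66818548e-02]), 'joint_velocities': array([-1.09885210e-03, -7.98531078e-04,  1.96498562e-05, -1.11963082e-04,
       -4.17900169e-04,  1.42648348e-03]), 'tau': array([ 2.85656199e-03, -4.58731556e+01, -4.18021667e+01,  1.32311370e-04,
        1.15710881e-02, -4.33171886e-05]), 'eef_pos': array([ 0.16506058, -0.57654846,  0.23012595]), 'eef_rot': array([-3.13960035e+00, -1.44866745e-04,  2.78779959e-01]), 'wrist_force': array([-0.35375921,  0.17930157, -0.15655006]), 'moment': array([ 0.00908976,  0.00821481, -0.00764443]), 'gripper_force': 0.0, 'width': 0.08532313796210499}
top long []
top middle [([321, 219], 0.77)]
top short [([201, 221], 0.69)]
top chipped [([281, 209], 0.91)]
top long_mark [([235, 191], 0.61), ([237, 205], 0.28), ([322, 222], 0.19)]
top middle_mark [([326, 227], 0.75), ([234, 190], 0.3)]
top short_mark [([198, 214], 0.66)]
top probe [([429, 214], 0.81), ([386, 215], 0.73), ([388, 178], 0.53), ([213, 276], 0.19)]
top stand_hole [([392, 215], 
[... 1146 characters left out ...]
stand_hole [([244, 162], 0.64)]
scene tray_in [([416, 351], 0.71)]
scene cup [([271, 209], 0.75), ([294, 353], 0.61)]
scene squeeze [([192, 227], 0.76)]
scene brush [([329, 204], 0.67)]
scene spatula [([391, 247], 0.55), ([243, 163], 0.38)]
{'intrinsics': array([[379.06530263,   0.        , 283.25302054],
       [  0.        , 379.06530263, 204.81283237],
       [  0.        ,   0.        ,   1.        ]]), 'k1': 0.033162545264803986, 'cam_to_world': array([[-0.81463612, -0.32342581,  0.48141847,  1.04569979],
       [ 0.57966464, -0.48108511,  0.65768231,  0.59096206],
       [ 0.01889182,  0.81483303,  0.57938781,  0.68922105],
       [ 0.        ,  0.        ,  0.        ,  1.        ]])}
```

Run:
```python
import cv2
im=cv2.imread("pics/top0.png");cv2.imwrite("pics/top0c.png",cv2.resize(im[115:310,70:470],(800,390),interpolation=cv2.INTER_CUBIC))
im=cv2.imread("pics/scene0.png");cv2.imwrite("pics/scene0c.png",cv2.resize(im[90:400,120:480],None,fx=1.9,fy=1.9,interpolation=cv2.INTER_CUBIC))
```

```text
(no output)
```

View pics/top0c.png

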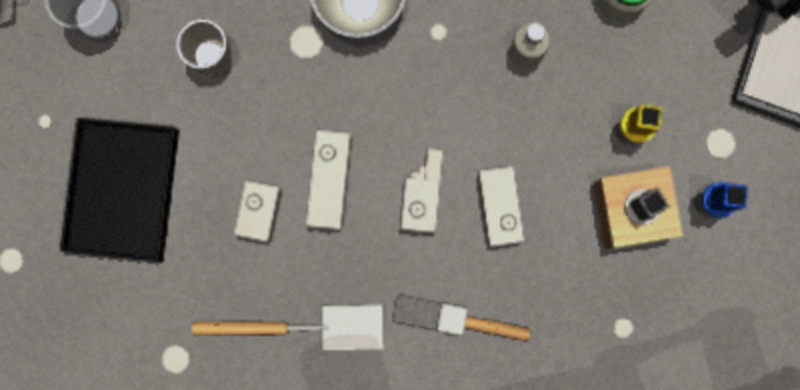

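View pics/scene0c.png

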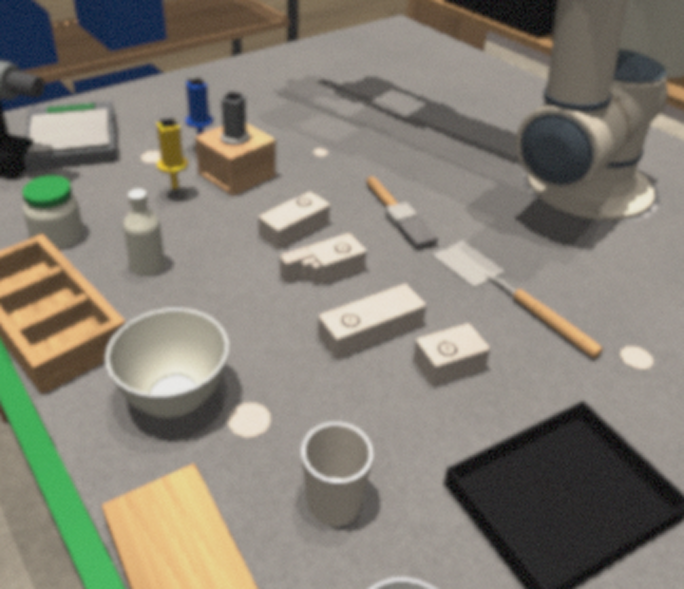

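The top view shows a black tray at full-frame pixel (130,210), short bar (199,221), long bar (234,205), chipped bar with its notch up-left (281,211), middle bar (320,218), and the grey probe in its stand (392,217). Yellow (390,178) and blue (431,214) look-alikes stand nearby.

```bash
cat > h.py <<'E'
import numpy as np, cv2
from bench import arm
def ray(cal,uv):
    k=cal["intrinsics"];n=cv2.undistortPoints(np.array(uv,float).reshape(-1,1,2),k,np.array([cal["k1"],0,0,0.])).reshape(-1,2)
    T=cal["cam_to_world"];d=np.c_[n[:,0],-n[:,1],-np.ones(len(n))]@T[:3,:3].T
    return T[:3,3],d
def w(cal,uv,z):
    o,d=ray(cal,uv);return o+d*((z-o[2])/d[:,2])[:,None]
def px(cal,P):
    T=cal["cam_to_world"];c=(np.atleast_2d(P)-T[:3,3])@T[:3,:3];n=np.c_[c[:,0]/-c[:,2],-c[:,1]/-c[:,2]]
    r=(n**2).sum(1)[:,None];n=n*(1+cal["k1"]*r);k=cal["intrinsics"];return n@np.diag([k[0,0],k[1,1]])+k[:2,2]
E
python3 - <<'E'
from h import *
im=cv2.imread("pics/top0.png");c=arm.get_calibration("top");hsv=cv2.cvtColor(im,cv2.COLOR_BGR2HSV)
def comp(m,seed):
    n,l,s,_=cv2.connectedComponentsWithStats(m.astype(np.uint8));return (l==l[seed[1],seed[0]])
b=(im.min(2)>150)
print(im[221,199],im[240,250])
for n,s,z in[("short",(199,225),.04),("long",(234,205),.04),("chipped",(281,220),.04),("middle",(318,212),.04)]:
    m=comp(b,s);cs,_=cv2.findContours(m.astype(np.uint8),0,1);q=max(cs,key=len).reshape(-1,2)
    P=w(c,q,z)[:,:2]*1000;r=cv2.minAreaRect(P.astype(np.float32));print(n,m.sum(),np.round(r[0],1),np.round(r[1],1),round(r[2],1))
t=comp(im.max(2)<45,(130,210));q=max(cv2.findContours(t.astype(np.uint8),0,1)[0],key=len).reshape(-1,2)
r=cv2.minAreaRect((w(c,q,.03)[:,:2]*1000).astype(np.float32));print("tray",t.sum(),r)
print("stand",w(c,[[392,215]],.075)*1000,w(c,[[395,217]],.157)*1000, "stand corners",w(c,(np.array([[602,178],[671,167],[681,236],[611,247]])/2+[70,115]),.075)*1000)
for n,u,z in[("lm",(235,191),.04),("mm",(326,227),.04),("sm",(198,214),.04),("cup",(178,145),0),("sq",(334,142),0),("tray",(132,212),.005),("brush",(299,275),.005),("spat",(213,276),.005),("yellow",(388,178),0.09),("blue",(429,214),.09)]:print(n,w(c,[u],z)*1000)
k=arm.get_calibration("wrist");R=k["cam_to_world"];print(R,k["intrinsics"],k["k1"])
E
```

```text
[191 206 210] [121 127 133]
short 423 [516.3 173.3] [48.2 78.2] 78.1
long 766 [560.   68.6] [ 48.1 138.2] 83.0
chipped 535 [541.7 -68.3] [ 49.7 118.2] 82.9
middle 608 [ 514.6 -181.7] [108.2  48.4] 6.3
tray 3454 ((552.3375854492188, 376.36419677734375), (154.7274932861328, 199.2579345703125), 82.74555206298828)
stand [[ 513.11257785 -382.83323071   75.        ]] [[ 501.35839079 -372.64753653  157.        ]] stand corners [[ 546.00827872 -324.168947     75.        ]
 [ 559.19414162 -424.02149201   75.        ]
 [ 460.56719114 -433.46295346   75.        ]
 [ 447.91867395 -332.75236662   75.        ]]
lm [[597.47345399  63.50997177  40.        ]]
mm [[ 486.1209922  -197.12808243   40.        ]]
sm [[533.1187647  172.05151811  40.        ]]
cup [[747.37408968 237.16802701   0.        ]]
sq [[ 744.03907623 -234.27869647    0.        ]]
tray [[546.95297251 375.58112246   5.        ]]
brush [[ 349.53768507 -116.61533581    5.        ]]
spat [[352.68838924 135.34019951   5.        ]]
yellow [[ 617.17982494 -373.26752213   90.        ]]
blue [[ 511.95022311 -485.32416336   90.        ]]
[[ 2.74256638e-01  9.14741820e-01  2.96699678e-01  2.40518365e-01]
 [-9.61656410e-01  2.60718066e-01  8.51060409e-02 -5.54707617e-01]
 [ 4.95088413e-04 -3.08664044e-01  9.51170996e-01  3.74475379e-01]
 [ 0.00000000e+00  0.00000000e+00  0.00000000e+00  1.00000000e+00]] [[291.93343046   0.         281.31121613]
 [  0.         291.93343046 210.01755082]
 [  0.           0.           1.        ]] 0.011180524056975498
```

```bash
cat >> h.py <<'E'
def to(p,yaw=None):
    "units left: turn first, then shift in tool axes at the wanted yaw; p in mm"
    o=arm.observe();y0=o["eef_rot"][2]
    if yaw is None: yaw=y0
    dyaw=(yaw-y0+np.pi/2)%np.pi-np.pi/2 if abs(yaw-y0)>np.pi/2 else yaw-y0
    y=y0+dyaw;d=np.array(p)/1000-o["eef_pos"];X=np.array([np.cos(y),np.sin(y),0]);Y=np.array([np.sin(y),-np.cos(y),0])
    print("t",round(o["t"],2),"pos",np.round(o["eef_pos"]*1000,1),"rot",np.round(o["eef_rot"],4),"F",np.round(o["wrist_force"],1),"w",round(o["width"]*1000,1),"turn",round(-dyaw/.1,2),"xyz",np.round([d@X/.04,d@Y/.04,-d[2]/.04],3))
E
python3 -m creep '0 0 0 1 85;0 0 0 1 85;0 0 0 1 85;0 0 0 1 85;0.47 -0.86 0 0 85;0.47 -0.86 0 0 85;0.47 -0.86 0 0 85;0.47 -0.86 0 0 85;0.47 -0.86 0 0 85;0.47 -0.86 0 0 85;0.47 -0.86 0 0 85;0.47 -0.86 0 0 85;0.47 -0.86 0 0 85;0.47 -0.86 0 0 85;0.47 -0.86 0 0 85;0.47 -0.86 0 0 85;0.47 -0.86 0 0 85;0.47 -0.86 0 0 85;0.47 -0.86 0 0 85;0.47 -0.86 0 0 85'
python3 - <<'E'
from h import *
to([532,-67,10],-.124)
im=arm.read_camera("wrist");cv2.imwrite("pics/w1.png",im[:,:,::-1])
to([532,-67,10],-.124)
import pickle;c=arm.get_calibration("wrist");pickle.dump(c,open("w1.pkl","wb"))
E
```

```text
t: 3.17
eef_pos: [0.5311, -0.0649, 0.2316]
eef_rot: [3.141, -0.001, -0.121]
wrist_force: [0.6, 0.3, 0.0]
width: 0.0851
gripper_force: 0.0
t 3.17 pos [531.1 -64.9 231.6] rot [ 3.1415e+00 -8.0000e-04 -1.2100e-01] F [0.6 0.3 0. ] w 85.1 turn 0.03 xyz [0.029 0.048 5.539]
t 3.22 pos [533.8 -59.3 230.5] rot [-3.137e+00 -1.000e-03 -1.156e-01] F [-3.8  4.4 -1.5] w 85.0 turn 0.08 xyz [-0.021  0.197  5.512]
```

View pics/w1.png

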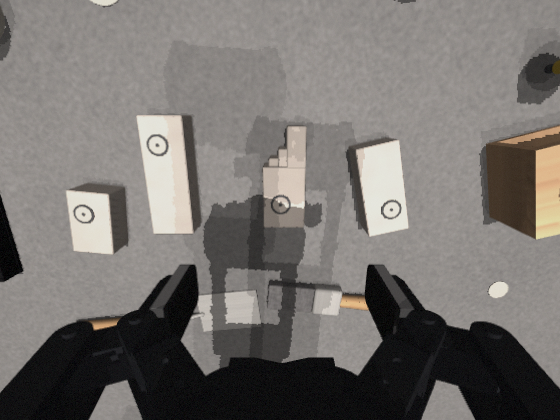

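The wrist view shows the chipped bar at (285,180), its notch up-left and its far end narrow. The lookalike bars are sound: short (96,220), long (170,175) and middle (380,187). Next I'll measure everything from a still picture.

```bash
python3 -m creep '0 0 0 0 85;0 0 0 0 85;0 0 0 0 85'
python3 - <<'E'
from h import *
im=arm.read_camera("wrist");c=arm.get_calibration("wrist");cv2.imwrite("pics/w2.png",im[:,:,::-1])
to([532,-67,10],-.124)
for n in["long_mark","middle_mark","short_mark"]:
    for d in arm.spot_point("wrist",n)[:3]:print(n,np.round(d["uv"],1),round(d["score"],2),np.round(w(c,[d["uv"]],.04)*1000,1))
# ring refine: template of ring via model projection, search for dark ring near guess
g=cv2.cvtColor(im,cv2.COLOR_RGB2GRAY).astype(np.float32)
a=np.linspace(0,2*np.pi,120,endpoint=False)
def score(p):
    def s(r):
        q=px(c,np.c_[p[0]+r*np.cos(a),p[1]+r*np.sin(a),np.full(120,.04)]).astype(np.float32)
        return cv2.remap(g,q[:,0].reshape(1,-1),q[:,1].reshape(1,-1),1)[0]
    return (.5*s(.0085)+.5*s(.0155)-s(.0115)).mean()
for n,p in[("long",(.598,.069)),("middle",(.490,-.190)),("short",(.529,.177)),("chip",(.515,-.067))]:
    best=max(((score((p[0]+i/1000,p[1]+j/1000)),p[0]*1000+i,p[1]*1000+j) for i in np.arange(-10,10.5,.5) for j in np.arange(-10,10.5,.5)));print(n,best)
E
```

```text
t: 3.47
eef_pos: [0.5299, -0.0675, 0.2314]
eef_rot: [3.141, 0.0, -0.122]
wrist_force: [-1.1, -0.2, -0.4]
width: 0.0848
gripper_force: 0.0
t 3.52 pos [529.8 -67.9 231.5] rot [ 3.1412e+00 -2.0000e-04 -1.2270e-01] F [ 0.1 -0.5 -0.1] w 84.7 turn 0.01 xyz [ 0.051 -0.028  5.537]
long_mark [154.9 142.1] 0.72 [[596.6  66.3  40. ]]
middle_mark [389.2 209.5] 0.56 [[ 484.6 -193.    40. ]]
short_mark [ 85.2 213.3] 0.85 [[525.  170.5  40. ]]
short_mark [107.1 213.3] 0.61 [[521.8 144.6  40. ]]
long (np.float32(95.07824), np.float64(594.5), np.float64(67.5))
middle (np.float32(99.650894), np.float64(486.0), np.float64(-192.0))
short (np.float32(93.55272), np.float64(526.0), np.float64(175.5))
chip (np.float32(60.98142), np.float64(508.5), np.float64(-61.0))
```

```bash
python3 -m creep '0 0 0.5 0 85;0 0 1 0 85;0 0 1 0 85;0 0 1 0 85;0 0 1 0 85;0 0 0.6 0 85;0 0 0.3 0 85;0 0 0.1 0 85;0 0 0 0 85;0 0 0 0 40;0 0 0 0 40;0 0 0 0 40;0 0 0 0 40;0 0 0 0 40;0 0 0 0 40;0 0 0 0 40;0 0 0 0 40' && python3 -c "
from h import *
to([550,376,16],-.127)"
```

```text
t: 5.08
eef_pos: [0.5319, -0.0673, 0.0139]
eef_rot: [3.141, -0.004, -0.121]
wrist_force: [-0.9, -1.6, 6.2]
width: 0.049
gripper_force: 65.6
t 5.08 pos [531.9 -67.3  13.9] rot [ 3.141  -0.0045 -0.1212] F [-0.9 -1.6  6.2] w 49.0 turn 0.06 xyz [ -0.954 -11.051  -0.052]
```

```bash
python3 -m creep '0 0 -0.5 0 40;0 0 -1 0 40;0 0 -1 0 40;-0.1 -0.5 0 0 40;-0.1 -1 0 0 40;-0.1 -1 0 0 40;-0.1 -1 0 0 40;-0.1 -1 0 0 40;-0.1 -1 0 0 40;-0.1 -1 0 0 40;-0.1 -1 0 0 40;-0.1 -1 0 0 40;-0.1 -1 0 0 40;-0.1 -1 0 0 40;-0.1 -0.5 0 0 40;0 0 0 0 40;0 0 0 0 40' && python3 -c "
from h import *
to([540,377,20],-.127)"
```

```text
t: 6.5
eef_pos: [0.535, 0.3769, 0.1104]
eef_rot: [3.14, 0.001, -0.119]
wrist_force: [0.2, -1.1, -3.9]
width: 0.0488
gripper_force: 64.4
t 6.5 pos [535.  376.9 110.4] rot [ 3.1404e+00  1.1000e-03 -1.1870e-01] F [ 0.2 -1.1 -3.9] w 48.8 turn 0.08 xyz [ 0.123 -0.019  2.26 ]
```

```bash
python3 -m creep '0.1 0 0.4 0 40;0 0 0.8 0 40;0 0 0.6 0 40;0 0 0.3 0 40;0 0 0.15 0 40;0 0 0.03 0 40;0 0 0 0 40;0 0 0 0 40' && python3 -c "
from h import *
to([540,377,19],-.127)"
```

```text
t: 7.17
eef_pos: [0.5407, 0.3753, 0.0217]
eef_rot: [-3.14, -0.002, -0.122]
wrist_force: [0.4, 0.4, -2.6]
width: 0.0488
gripper_force: 64.5
t 7.17 pos [540.7 375.3  21.7] rot [-3.140e+00 -2.000e-03 -1.217e-01] F [ 0.4  0.4 -2.6] w 48.8 turn 0.05 xyz [-0.023 -0.039  0.067]
```

```bash
python3 -m creep '0 0 0.07 0 40;0 0 0 0 40;0 0 0 0 60;0 0 0 0 85;0 0 0 0 85;0 0 0 0 85;0 0 0 0 85;0 0 -0.4 0 85;0 0 -1 0 85;0 0 -1 0 85;0 0 -1 0 85;0 0 -1 0 85;0 0 -1 0 85;0 0 -0.4 0 85'
python3 - <<'E'
from h import *
to([430,-370,260],-.124)
im=arm.read_camera("wrist");cv2.imwrite("pics/w3.png",cv2.resize(im[:,:,::-1],None,fx=.7,fy=.7))
E
```

```text
t: 8.33
eef_pos: [0.5405, 0.3758, 0.2573]
eef_rot: [-3.136, -0.008, -0.121]
wrist_force: [0.9, 0.2, 1.5]
width: 0.0848
gripper_force: 0.0
t 8.33 pos [540.5 375.8 257.3] rot [-3.1355 -0.0075 -0.1212] F [0.9 0.2 1.5] w 84.8 turn 0.03 xyz [-0.437 18.843 -0.069]
```

View pics/w3.png

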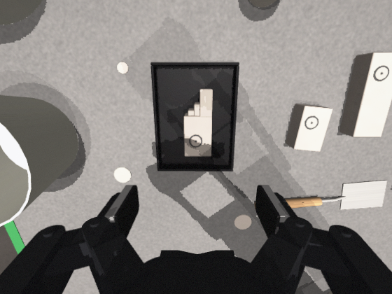

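The picture shows the chipped bar lying flat inside the tray at (200,125), with the sound bars in their old places. On to the probe.

```bash
python3 -m creep '0.02 0.5 0 0 85;0.03 1 0 0 85;0.03 1 0 0 85;0.03 1 0 0 85;0.03 1 0 0 85;0.03 1 0 0 85;0.03 1 0 0 85;0.03 1 0 0 85;0.03 1 0 0 85;0.03 1 0 0 85;0.03 1 0 0 85;0.03 1 0 0 85;0.03 1 0 0 85;0.03 1 0 0 85;0.03 1 0 0 85;0.03 1 0 0 85;0.03 1 0 0 85;0.03 1 0 0 85;0.03 1 0 0 85;0.03 0.5 0 0 85' && python3 -m creep '0 0 0 0 85;0 0 0 0 85;0 0 0 0 85'
python3 - <<'E'
from h import *
import pickle
im=arm.read_camera("wrist");c=arm.get_calibration("wrist");pickle.dump(c,open("w4.pkl","wb"))
cv2.imwrite("pics/w4.png",im[:,:,::-1])
to([505,-378,260],-.124)
for t in("probe","stand_hole"):
    for d in arm.spot_point("wrist",t):print(t,np.round(d["uv"]),round(d["score"],2),np.round(w(c,[d["uv"]],.075)*1000,1))
u=px(c,[[.513,-.383,.075],[.505,-.378,.157]]);print(u)
E
```

```text
t: 10.05
eef_pos: [0.4698, -0.3861, 0.2479]
eef_rot: [3.141, 0.002, -0.125]
wrist_force: [1.1, 0.3, 0.3]
width: 0.085
gripper_force: 0.0
t: 10.3
eef_pos: [0.4715, -0.3813, 0.249]
eef_rot: [-3.141, 0.0, -0.121]
wrist_force: [0.0, 0.5, -0.5]
width: 0.0852
gripper_force: 0.0
t 10.35 pos [ 471.7 -380.9  249.4] rot [-3.1412e+00 -2.0000e-04 -1.2000e-01] F [ 0.6  0.7 -0.1] w 85.2 turn 0.04 xyz [ 0.818 -0.175 -0.265]
probe [273. 161.] 0.89 [[ 504.  -375.9   75. ]]
probe [267.  42.] 0.81 [[ 617.5 -384.2   75. ]]
probe [121. 274.] 0.31 [[ 388.5 -172.7   75. ]]
[[278.8517148  151.6863419 ]
 [273.17882025 174.20758523]]
```

View pics/w4.png

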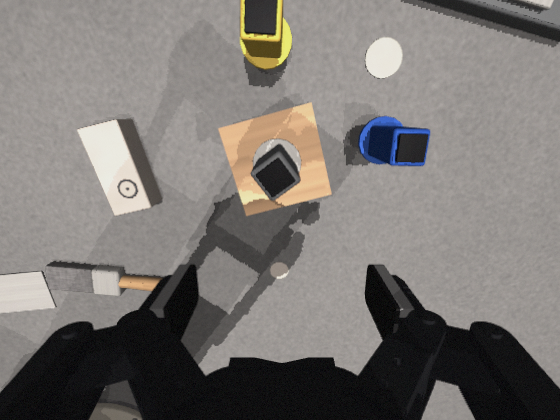

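The wrist view shows the grey probe in the plywood stand at (276,173), with yellow at (264,30) and blue at (408,145). I pick the grey one. Its handle is rotated about 40° in the picture.

Run:
```python
from h import *
import pickle
c=pickle.load(open("w4.pkl","rb"));im=cv2.imread("pics/w4.png")
g=im[135:210,240:312]
s=g.max(2);
for lo,hi,z in[(0,40,.157),(0,90,.155)]:
    m=((s>=lo)&(s<hi)).astype(np.uint8);n,l,st,_=cv2.connectedComponentsWithStats(m);i=l[38,36];q=max(cv2.findContours((l==i).astype(np.uint8),0,1)[0],key=len).reshape(-1,2)+[240,135]
    print(st[i],cv2.minAreaRect((w(c,q,z)[:,:2]*1000).astype(np.float32)))
P=w(c,[[218,127],[312,102],[331,195],[247,216]],.075)*1000;print(P.round(1),P.mean(0),np.linalg.norm(P-np.roll(P,1,0),axis=1))
# collar ellipse: bright grey
cv2.imwrite("pics/w4c.png",cv2.resize(im[95:225,205:345],None,fx=4,fy=4,interpolation=cv2.INTER_CUBIC))
```

```text
[ 16  24  39  38 800] ((502.26544189453125, -378.8037109375), (23.541330337524414, 23.69025230407715), 29.359649658203125)
[ 11  23  45  42 931] ((501.3466796875, -378.19183349609375), (27.910850524902344, 26.593027114868164), 29.468969345092773)
[[ 545.9 -323.    75. ]
 [ 558.5 -422.7   75. ]
 [ 458.2 -435.3   75. ]
 [ 444.9 -337.6   75. ]] [ 501.88129395 -379.64032597   75.        ] [102.05265556 100.53031635 101.06130691  98.58417247]
```

View pics/w4c.png

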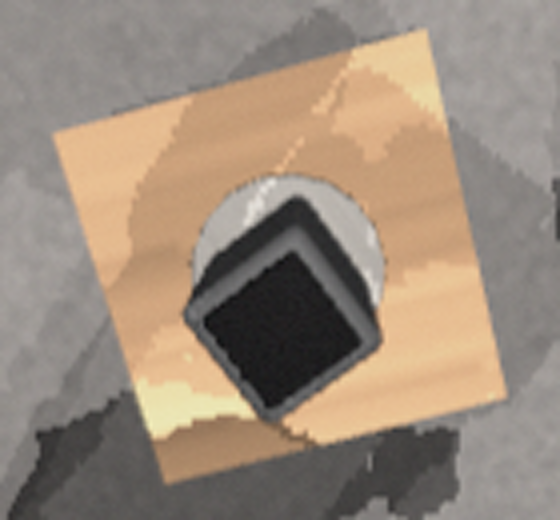

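```bash
python3 -m creep '0 0 0 -0.9 85;0 0 0 -0.9 85;0 0 0 -0.9 85;0 0 0 -0.9 85;0 0 0 -0.9 85;0 0 0 -0.9 85;0 0 0 -0.95 85;0 0 0 0 85;0 0 0 0 85' && python3 -c "
from h import *
to([503,-379,101],.513);print(arm.observe()['q'])"
```

```text
t: 11.2
eef_pos: [0.4717, -0.3812, 0.2497]
eef_rot: [3.141, -0.0, 0.512]
wrist_force: [0.1, -0.6, -0.7]
width: 0.0849
gripper_force: 0.0
t 11.2 pos [ 471.7 -381.2  249.7] rot [ 3.141e+00 -3.000e-04  5.124e-01] F [ 0.1 -0.6 -0.7] w 84.9 turn -0.01 xyz [0.709 0.337 3.718]
[-7.35775451e-01  1.12786150e-01  1.17489835e+00  6.64165568e-05
  1.85326302e+00  3.22668524e-01]
```

```bash
python3 -m creep '0.35 0.17 0 0 85;0.36 0.17 0 0 85;0 0 0 0 85;0 0 0.5 0 85;0 0 0.9 0 85;0 0 0.9 0 85;0 0 0.7 0 85;0 0 0.5 0 85;0 0 0.2 0 85;0 0 0 0 85;0 0 0 0 85' && python3 -c "
from h import *
to([503,-379,101],.513)"
```

```text
t: 12.12
eef_pos: [0.5028, -0.3801, 0.1023]
eef_rot: [3.141, -0.0, 0.513]
wrist_force: [-0.3, -0.5, 0.7]
width: 0.085
gripper_force: 0.0
t 12.12 pos [ 502.8 -380.1  102.3] rot [ 3.1407e+00 -2.0000e-04  5.1300e-01] F [-0.3 -0.5  0.7] w 85.0 turn 0.0 xyz [ 0.017 -0.021  0.033]
```

```bash
python3 -m creep '0 0 0 0 20;0 0 0 0 20;0 0 0 0 20;0 0 0 0 20;0 0 0 0 20;0 0 0 0 20;0 0 0 0 20;0 0 0 0 20;0 0 0 0 20;0 0 0 0 20' && python3 -c "
from h import *
to([503,-379,101],.513)"
```

```text
t: 12.95
eef_pos: [0.5031, -0.3801, 0.1025]
eef_rot: [3.14, -0.001, 0.514]
wrist_force: [-0.8, 1.6, 5.2]
width: 0.0313
gripper_force: 60.4
t 12.95 pos [ 503.1 -380.1  102.5] rot [ 3.1402e+00 -6.0000e-04  5.1390e-01] F [-0.8  1.6  5.2] w 31.3 turn 0.01 xyz [ 0.011 -0.024  0.036]
```

```bash
python3 -m creep '0 0 -0.4 0 20;0 0 -0.7 0 20;0 0 -0.9 0 20;0 0 -0.6 0 20;0 0 0 0 20;0.31 -0.36 0 0 20;0.6 -0.69 0 0 20;0.6 -0.69 0 0 20;0.6 -0.69 0 0 20;0.6 -0.69 0 0 20;0.6 -0.69 0 0 20;0.6 -0.69 0 0 20;0.6 -0.69 0 0 20;0.6 -0.69 0 0 20;0.6 -0.69 0 0 20;0.6 -0.69 0 0 20;0.6 -0.69 0 0 20;0.6 -0.66 0 0 20;0 0 0 0 20;0 0 0 0 20' && python3 -m creep '0 0 0.5 0 20;0 0 0.6 0 20;0 0 0.2 0 20;0 0 0 0 20;0 0 0 0 20'
python3 - <<'E'
from h import *
im=arm.read_camera("wrist");c=arm.get_calibration("wrist");cv2.imwrite("pics/w5.png",im[:,:,::-1])
import pickle;pickle.dump(c,open("w5.pkl","wb"))
to([596,68,137.5],.513)
o=arm.observe();T=o["eef_pos"];print("tip px",px(c,[T-[0,0,.0855]]),px(c,[[.5965,.068,.04]]))
for t in("long_mark","probe_tip"):
    for d in arm.spot_point("wrist",t):print(t,np.round(d["uv"]),round(d["score"],2),w(c,[d["uv"]],.04)*1000)
E
```

```text
t: 14.62
eef_pos: [0.5945, 0.0696, 0.2023]
eef_rot: [-3.14, 0.004, 0.517]
wrist_force: [0.2, -1.2, -2.2]
width: 0.0315
gripper_force: 60.3
t: 15.03
eef_pos: [0.5946, 0.0667, 0.1524]
eef_rot: [-3.141, 0.002, 0.513]
wrist_force: [-0.2, -0.4, -1.9]
width: 0.0314
gripper_force: 60.4
t 15.08 pos [595.2  66.9 154. ] rot [ 3.1412e+00 -3.0000e-04  5.1280e-01] F [-0.3 -0.1 -2.4] w 31.3 turn -0.0 xyz [ 0.03  -0.014  0.411]
tip px [[282.01876841 215.19805   ]] [[281.56051771 203.43487616]]
long_mark [280. 205.] 0.59 [[594.5117388   69.05854695  40.        ]]
```

View pics/w5.png

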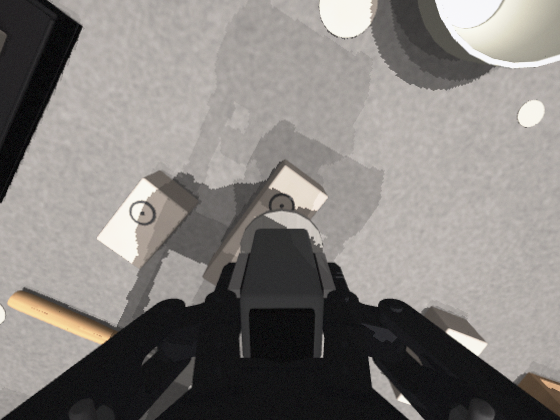

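The view shows the ring on the long bar at (281,205), just beyond the probe's collar arc (top at about row 211), with the tip hidden behind it. I'll fit both the ring and the collar to get their relative offset.

```bash
cat >> h.py <<'E'
a=np.linspace(0,2*np.pi,180,endpoint=False)
def circ(g,c,p,r,z,sel=None):
    t=a if sel is None else sel
    q=px(c,np.c_[p[0]+r*np.cos(t),p[1]+r*np.sin(t),np.full(len(t),z)]).astype(np.float32)
    return cv2.remap(g,q[:,0].reshape(1,-1),q[:,1].reshape(1,-1),1)[0],q
def ring(g,c,p,rng=8,mask=None):
    def s(P):
        v=[circ(g,c,P,r,.04) for r in(.0085,.0115,.0155)]
        k=np.ones(len(a),bool) if mask is None else ~mask(v[1][1])
        return (.5*v[0][0]+.5*v[2][0]-v[1][0])[k].mean() if k.sum()>40 else -9
    G=np.arange(-rng,rng+.1,.5)/1000
    return max((s((p[0]+i,p[1]+j)),p[0]+i,p[1]+j) for i in G for j in G)
def collar(g,c,p,z,yaw,half=1.0,rng=6):
    t=yaw+np.linspace(-half,half,90);G=np.arange(-rng,rng+.1,.5)/1000
    f=lambda P:np.median(circ(g,c,P,.0255,z,t)[0]-circ(g,c,P,.0275,z,t)[0])
    # least-squares like: mean contrast
    f=lambda P:np.clip(circ(g,c,P,.0252,z,t)[0]-circ(g,c,P,.0272,z,t)[0],-10,40).mean()
    return max((f((p[0]+i,p[1]+j)),p[0]+i,p[1]+j) for i in G for j in G)
E
python3 - <<'E'
from h import *
import pickle
c=pickle.load(open("w5.pkl","rb"));g=cv2.cvtColor(cv2.imread("pics/w5.png"),cv2.COLOR_BGR2GRAY).astype(np.float32)
T=arm.observe()["eef_pos"];print(T)
cc=collar(g,c,T[:2],T[2]-.0215,.513);print("collar",cc)
hid=lambda q:(q[:,1]>210)
print("long ring",ring(g,c,(.595,.068),6,hid));print("short ring",ring(g,c,(.526,.1755)))
q=circ(g,c,T[:2],.026,T[2]-.0215,np.array([.513-1,.513,.513+1]))[1];print(q)
E
```

```text
[0.59576783 0.06725233 0.15508876]
collar (np.float32(28.413477), np.float64(0.5932678344056599), np.float64(0.06625233403961657))
long ring (np.float32(72.41344), np.float64(0.5935), np.float64(0.067))
short ring (np.float32(87.117386), np.float64(0.5255000000000001), np.float64(0.176))
[[318.71167 227.29794]
 [282.2762  208.38182]
 [245.84499 227.4002 ]]
```

```bash
python3 -m creep '0 0 0.2 0 20;0 0 0.3 0 20;0 0 0.15 0 20;0 0 0 0 20;0 0 0 0 20;0 0 0 0 20;0 0 0 0 20' && python3 -c "
from h import *
to([596.2,68.1,121.5],.513)"
```

```text
t: 15.77
eef_pos: [0.5952, 0.0677, 0.1276]
eef_rot: [3.141, -0.0, 0.514]
wrist_force: [0.4, 0.3, -2.0]
width: 0.0312
gripper_force: 60.6
t 15.77 pos [595.2  67.7 127.6] rot [ 3.1414e+00 -4.0000e-04  5.1380e-01] F [ 0.4  0.3 -2. ] w 31.2 turn 0.01 xyz [0.026 0.003 0.154]
```

```bash
python3 -m creep '0.026 0 0 0 20;0 0 0 0 20;0 0 0.08 0 20;0 0 0.08 0 20;0 0 0 0 20;0 0 0 0 20;0 0 0 0 20'
```

```text
t: 16.35
eef_pos: [0.5964, 0.0682, 0.1214]
eef_rot: [3.141, -0.001, 0.514]
wrist_force: [1.4, 0.2, -0.2]
width: 0.031
gripper_force: 60.8
```

```bash
python3 -m creep '0 0 0.015 0 20;0 0 0 0 20;0 0 0 0 20' ; python3 -m creep '0 0 -0.3 0 20;0 0 -0.6 0 20;0 0 -0.6 0 20;0 0 -0.6 0 20;0 0 0 0 20;0 0 0 0 20'
python3 - <<'E'
from h import *
to([488.3,-191,128],.513)
im=arm.read_camera("wrist");c=arm.get_calibration("wrist");cv2.imwrite("pics/w6.png",im[:,:,::-1])
g=cv2.cvtColor(im,cv2.COLOR_RGB2GRAY).astype(np.float32);T=arm.observe()["eef_pos"]
print("collar-T",np.array(collar(g,c,T[:2],T[2]-.0215,.513)[1:])-T[:2])
hid=lambda q:(q[:,1]>208)
print("long ring",ring(g,c,(.595,.068),8,hid));print("short ring",ring(g,c,(.526,.1755)))
E
```

```text
t: 16.6
eef_pos: [0.5963, 0.0682, 0.1206]
eef_rot: [3.141, -0.001, 0.514]
wrist_force: [2.4, 1.4, 1.3]
width: 0.0316
gripper_force: 60.8
t: 17.1
eef_pos: [0.5964, 0.0682, 0.2059]
eef_rot: [3.141, -0.002, 0.514]
wrist_force: [-0.5, -0.1, -3.1]
width: 0.0318
gripper_force: 60.6
t 17.1 pos [596.4  68.2 205.9] rot [ 3.1405e+00 -2.2000e-03  5.1370e-01] F [-0.5 -0.1 -3.1] w 31.8 turn 0.01 xyz [-5.534  4.319  1.947]
collar-T [-0.002  -0.0005]
long ring (np.float32(59.069607), np.float64(0.593), np.float64(0.0675))
short ring (np.float32(64.0316), np.float64(0.525), np.float64(0.175))
```

```bash
python3 -m creep '-0.4 0.31 0 0 20;-0.79 0.617 0 0 20;-0.79 0.617 0 0 20;-0.79 0.617 0 0 20;-0.79 0.617 0 0 20;-0.79 0.617 0 0 20;-0.79 0.617 0 0 20;-0.4 0.31 0 0 20;0 0 0 0 20;0 0 0.4 0 20;0 0 0.5 0 20;0 0 0.3 0 20;0 0 0 0 20;0 0 0 0 20;0 0 0 0 20'
python3 - <<'E'
from h import *
to([488.3,-191,128],.513)
im=arm.read_camera("wrist");c=arm.get_calibration("wrist");cv2.imwrite("pics/w7.png",im[:,:,::-1])
g=cv2.cvtColor(im,cv2.COLOR_RGB2GRAY).astype(np.float32);T=arm.observe()["eef_pos"]
print("T",T,"collar-T",np.array(collar(g,c,T[:2],T[2]-.0215,.513)[1:])-T[:2])
hid=lambda q:(q[:,1]>208)
print("mid ring",ring(g,c,(.487,-.192),8,hid))
E
```

```text
t: 18.4
eef_pos: [0.4882, -0.1909, 0.1567]
eef_rot: [3.142, -0.0, 0.514]
wrist_force: [0.4, -0.3, -1.6]
width: 0.0314
gripper_force: 60.5
t 18.4 pos [ 488.2 -190.9  156.7] rot [ 3.1416e+00 -1.0000e-04  5.1440e-01] F [ 0.4 -0.3 -1.6] w 31.4 turn 0.01 xyz [0.001 0.002 0.717]
T [ 0.4884717  -0.19111602  0.15728937] collar-T [-0.002 -0.001]
mid ring (np.float32(71.199524), np.float64(0.4855), np.float64(-0.1925))
```

```bash
python3 -m creep '0 0 0.2 0 20;0 0 0.32 0 20;0 0 0.2 0 20;0 0 0 0 20;0 0 0 0 20;0 0 0 0 20'; python3 -c "
from h import *
to([488,-191.2,120.8],.513)"
```

```text
t: 18.95
eef_pos: [0.4879, -0.1913, 0.1274]
eef_rot: [-3.141, 0.0, 0.514]
wrist_force: [-0.2, -0.2, -2.6]
width: 0.0314
gripper_force: 60.6
t 18.95 pos [ 487.9 -191.3  127.4] rot [-3.1413e+00  2.0000e-04  5.1370e-01] F [-0.2 -0.2 -2.6] w 31.4 turn 0.01 xyz [ 0.004 -0.     0.165]
```

```bash
python3 -m creep '0 0 0.08 0 20;0 0 0.09 0 20;0 0 0 0 20;0 0 0 0 20;0 0 0 0 20;0 0 0 0 20;0 0 0 0 20' ; python3 -m creep '0 0 -0.3 0 20;0 0 -0.6 0 20;0 0 -0.6 0 20;0 0 -0.6 0 20;0 0 0 0 20;0 0 0 0 20'
python3 - <<'E'
from h import *
to([527.8,176.4,128],.513)
im=arm.read_camera("wrist");c=arm.get_calibration("wrist");cv2.imwrite("pics/w8.png",im[:,:,::-1])
g=cv2.cvtColor(im,cv2.COLOR_RGB2GRAY).astype(np.float32)
print("mid ring",ring(g,c,(.487,-.192),8,lambda q:q[:,1]>208))
E
```

```text
t: 19.53
eef_pos: [0.4883, -0.1915, 0.1211]
eef_rot: [3.141, -0.001, 0.514]
wrist_force: [1.6, -2.1, -0.5]
width: 0.0316
gripper_force: 60.9
t: 20.03
eef_pos: [0.4884, -0.1915, 0.2063]
eef_rot: [3.14, -0.001, 0.514]
wrist_force: [-0.6, -0.2, -3.4]
width: 0.0316
gripper_force: 60.7
t 20.03 pos [ 488.4 -191.5  206.3] rot [ 3.1396e+00 -1.4000e-03  5.1380e-01] F [-0.6 -0.2 -3.4] w 31.6 turn 0.01 xyz [ 5.373 -7.529  1.956]
mid ring (np.float32(64.82828), np.float64(0.4855), np.float64(-0.191))
```

```bash
python3 -m creep '0.269 -0.376 0 0 20;0.537 -0.753 0 0 20;0.537 -0.753 0 0 20;0.537 -0.753 0 0 20;0.537 -0.753 0 0 20;0.537 -0.753 0 0 20;0.537 -0.753 0 0 20;0.537 -0.753 0 0 20;0.537 -0.753 0 0 20;0.537 -0.753 0 0 20;0.269 -0.376 0 0 20;0 0 0 0 20;0 0 0.4 0 20;0 0 0.5 0 20;0 0 0.3 0 20;0 0 0 0 20;0 0 0 0 20;0 0 0 0 20'
python3 - <<'E'
from h import *
to([527.8,176.4,128],.513)
im=arm.read_camera("wrist");c=arm.get_calibration("wrist");cv2.imwrite("pics/w9.png",im[:,:,::-1])
g=cv2.cvtColor(im,cv2.COLOR_RGB2GRAY).astype(np.float32);T=arm.observe()["eef_pos"]
print("T",T,"collar-T",np.array(collar(g,c,T[:2],T[2]-.0215,.513)[1:])-T[:2])
print("short ring",ring(g,c,(.526,.1755),8,lambda q:q[:,1]>208))
E
```

```text
t: 21.58
eef_pos: [0.5272, 0.1762, 0.1572]
eef_rot: [3.141, -0.0, 0.513]
wrist_force: [0.7, -0.9, -2.5]
width: 0.0314
gripper_force: 60.6
t 21.58 pos [527.2 176.2 157.2] rot [ 3.1415e+00 -3.0000e-04  5.1320e-01] F [ 0.7 -0.9 -2.5] w 31.4 turn 0.0 xyz [0.016 0.002 0.729]
T [0.52748314 0.17631218 0.15783235] collar-T [-0.002 -0.001]
short ring (np.float32(63.159023), np.float64(0.5245000000000001), np.float64(0.175))
```

View pics/w9.png

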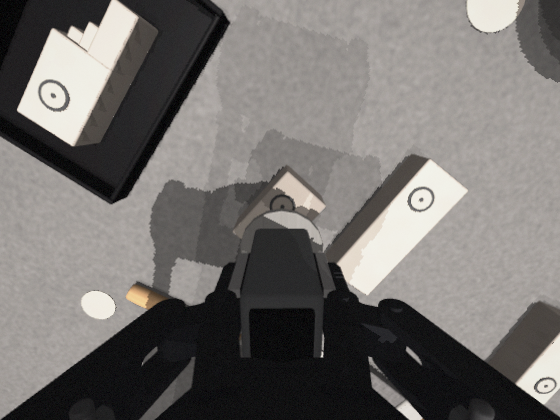

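The picture shows the probe over the short bar's ring at (282,203), the same geometry as at the long bar. The chipped bar is flat in the tray at (80,75).

```bash
python3 -m creep '0 0 0.2 0 20;0 0 0.33 0 20;0 0 0.2 0 20;0 0 0 0 20;0 0 0 0 20;0 0 0 0 20'; python3 -c "
from h import *
to([527.3,176.2,120.8],.513)"
```

```text
t: 22.13
eef_pos: [0.527, 0.1765, 0.1274]
eef_rot: [-3.142, 0.0, 0.514]
wrist_force: [-0.5, -0.3, -1.9]
width: 0.0309
gripper_force: 60.8
t 22.13 pos [527.  176.5 127.4] rot [-3.1415e+00  4.0000e-04  5.1380e-01] F [-0.5 -0.3 -1.9] w 30.9 turn 0.01 xyz [0.003 0.012 0.166]
```

```bash
python3 -m creep '0 0 0.08 0 20;0 0 0.09 0 20;0 0 0 0 20;0 0 0 0 20;0 0 0 0 20;0 0 0 0 20;0 0 0 0 20' ; python3 -m creep '0 0 -0.3 0 20;0 0 -0.6 0 20;0 0 -0.6 0 20;0 0 -0.6 0 20;0 0 0 0 20;0 0 0 0 20'
python3 - <<'E'
from h import *
to([503.1,-380.1,206],.513)
im=arm.read_camera("wrist");c=arm.get_calibration("wrist");cv2.imwrite("pics/w10.png",im[:,:,::-1])
g=cv2.cvtColor(im,cv2.COLOR_RGB2GRAY).astype(np.float32)
print("short ring",ring(g,c,(.526,.1755),8,lambda q:q[:,1]>208))
E
```

```text
t: 22.72
eef_pos: [0.5274, 0.1766, 0.1211]
eef_rot: [3.141, -0.001, 0.514]
wrist_force: [2.0, 0.7, 0.3]
width: 0.0309
gripper_force: 60.9
t: 23.22
eef_pos: [0.5275, 0.1767, 0.2064]
eef_rot: [3.141, -0.003, 0.514]
wrist_force: [1.3, 0.9, -3.0]
width: 0.0311
gripper_force: 60.8
t 23.22 pos [527.5 176.7 206.4] rot [ 3.1409e+00 -2.6000e-03  5.1380e-01] F [ 1.3  0.9 -3. ] w 31.1 turn 0.01 xyz [-7.3630e+00  1.1828e+01  9.0000e-03]
short ring (np.float32(56.568954), np.float64(0.5245000000000001), np.float64(0.175))
```

```bash
python3 -m creep '-0.245 0.394 0 0 20;-0.491 0.789 0 0 20;-0.491 0.789 0 0 20;-0.491 0.789 0 0 20;-0.491 0.789 0 0 20;-0.491 0.789 0 0 20;-0.491 0.789 0 0 20;-0.491 0.789 0 0 20;-0.491 0.789 0 0 20;-0.491 0.789 0 0 20;-0.491 0.789 0 0 20;-0.491 0.789 0 0 20;-0.491 0.789 0 0 20;-0.491 0.789 0 0 20;-0.491 0.789 0 0 20;-0.245 0.394 0 0 20;0 0 0 0 20;0 0 0 0 20;0 0 0 0 20;0 0 0 0 20'; python3 -c "
from h import *
to([502.8,-379.8,103.5],.513)"
```

```text
t: 24.93
eef_pos: [0.5033, -0.3791, 0.2038]
eef_rot: [-3.14, 0.0, 0.515]
wrist_force: [0.2, 0.2, -2.2]
width: 0.0316
gripper_force: 60.7
t 24.93 pos [ 503.3 -379.1  203.8] rot [-3.1399e+00  2.0000e-04  5.1520e-01] F [ 0.2  0.2 -2.2] w 31.6 turn 0.02 xyz [-0.02   0.01   2.508]
```

```bash
python3 -m creep '0 0 0.3 0 20;0 0 0.5 0 20;0 0 0.5 0 20;0 0 0.5 0 20;0 0 0.4 0 20;0 0 0.25 0 20;0 0 0 0 20;0 0 0 0 20;0 0 0 0 20'; python3 -c "
from h import *
to([502.8,-379.8,102.7],.513)"
```

```text
t: 25.68
eef_pos: [0.5036, -0.3804, 0.1076]
eef_rot: [3.14, -0.001, 0.514]
wrist_force: [0.7, 0.5, -2.8]
width: 0.0314
gripper_force: 60.8
t 25.68 pos [ 503.6 -380.4  107.6] rot [ 3.1402e+00 -5.0000e-04  5.1430e-01] F [ 0.7  0.5 -2.8] w 31.4 turn 0.01 xyz [-0.01  -0.023  0.123]
```

```bash
python3 -m creep '0 0 0.08 0 20;0 0 0.04 0 20;0 0 0 0 20;0 0 0 0 20;0 0 0 0 20;0 0 0 0 45;0 0 0 0 85;0 0 0 0 85;0 0 0 0 85;0 0 0 0 85;0 0 0 0 85;0 0 0 0 85';python3 -m creep '0 0 -0.3 0 85;0 0 -0.7 0 85;0 0 -1 0 85;0 0 -1 0 85;0 0 -1 0 85;-0.5 0 0 0 85;-1 0 0 0 85;-0.6 0 0 0 85;0 0 0 0 85;0 0 0 0 85;0 0 0 0 85'
python3 - <<'E'
from h import *
a=arm.read_camera("wrist");b=arm.read_camera("top");cv2.imwrite("pics/end.png",np.vstack([cv2.resize(a[60:360],(560,300)),cv2.resize(b[115:310,70:470],(560,273))])[:,:,::-1])
to([500,-380,250])
E
```

```text
t: 26.68
eef_pos: [0.5032, -0.3805, 0.1019]
eef_rot: [-3.142, -0.0, 0.514]
wrist_force: [-0.1, 0.1, 0.3]
width: 0.085
gripper_force: 0.0
t: 27.6
eef_pos: [0.4304, -0.4215, 0.2625]
eef_rot: [3.141, -0.001, 0.514]
wrist_force: [0.6, -0.1, -0.9]
width: 0.0854
gripper_force: 0.0
t 27.7 pos [ 430.9 -421.1  262. ] rot [-3.1415e+00 -4.0000e-04  5.1510e-01] F [-0.2  0.  -0.4] w 84.9 turn -0.0 xyz [ 2.01  -0.043  0.3  ]
```

View pics/end.png

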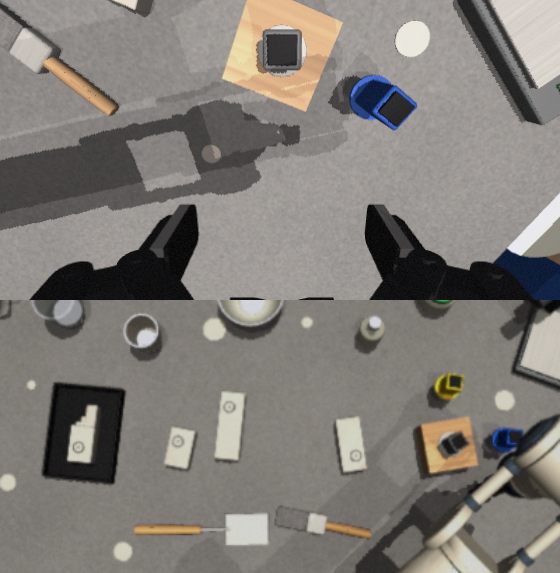

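The probe stands upright in its stand at (282,50), the chipped bar lies flat in the tray at (83,435), and nothing else has moved.

```bash
python3 -c "
from bench import arm
print(arm.hand_in())"
```

```text
the job is handed in; nothing more can be done
None
```

The job is handed in at about 28 s: the chipped bar lies flat in the reject tray, the rings were pressed in the order long, middle, short (about 4–5 mm each, judged from tool height and wrist force because the tip was out of view), and the probe is back upright in its stand.

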